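# Shut the air valve under the sliding cover

## Robot

A 7-joint arm with a two-finger parallel gripper is mounted at the origin on the work surface. World frame = base frame: x ahead of the robot, y to its left, z up, the work surface at z = 0. Lengths are in m, angles in rad, forces in N, time in s.
With the tool pointing down it reaches from about 0.4 to 0.85 m from the base axis. Payload 4.5 kg.
Tool frame: the origin (TCP) lies midway between the tips of the shut fingers; the grasp point (between the pads) lies ctrl.hold_point_z behind it (ctrl.hold_point_z is the distance from the TCP to the grasp point, in m); x points along the fingers, y is the direction in which the jaws open and shut, and the axes are right-handed (so a half turn about x gives the same grasp; the last joint's range is limited). The gripper opens to 88 mm and grips with 3 to 60 N. Pads are 18 mm wide; open, the fingers measure 123 mm over their backs; the gripper's body (75 mm by 187 mm) begins 45 mm behind the grasp point.
Start: joints at [-1.267, 0.689, -0.195, 1.565, 0.157, 0.902, -0.215], TCP at [0.167, 0.602, 0.239] pointing down, gripper open.
Joint ranges: [-3.01, 3.01], [-0.46, 2.08], [-1.47, 1.51], [0.13, 2.56], [-1, 4.14], [0.04, 2.09], [-2.66, 2.66]. Speed limits (rad/s): [2.57, 2.57, 3.14, 3.14, 3.14, 3.14, 3.14].

## Interface

Orientations are given as [roll, pitch, yaw] about the fixed x, y, z axes, in that order (R = Rz(yaw) Ry(pitch) Rx(roll)).
In Python, from station import sensors, viewer, job, nets, ctrl gives the robot as it stands. The module is installed in compiled form; this text tells all that it offers.
- The arm moves only by the shell command python3 -m handwheel 'ROWS' [OPENING]. ROWS is JSON, a list that holds one entry, the list of rows, each a list of 4 numbers: the shift along the world's x, y, z in cm, then the turn about the world's z in rad. A call has 1 to 12 rows; each row shifts and turns the commanded pose from where the row before left it; what a row does not reach is not made up. A row lasts 1/10 s, in which the tool goes at most 50 mm and 8.59 degrees, less where a joint would pass 70% of its speed; a pose out of reach is approached as far as the arm can. A call is refused whole if a number of a shift passes 5 or a number of a turn 0.15, either way. A call with a gripper value outside its range is refused whole. OPENING is the opening, from -1 (shut) to 1 (fully open), set as the call begins (- or left out, the last holds). The fingers move at their own pace and stop on an object; the grip force is fixed at half the most. Time passes only in rows, so rows that do not move let the fingers close. It gives the time, the measured TCP pose, the force and the opening at its end, in the units of the state.
- sensors.sense(): the state, without advancing time (a new reading comes with each control period).
- viewer.grab_frame(name): name is "scene" or "top" or "wrist"; returns a dict with "image" (420x560x3 uint8, red, green, blue), "fx", "fy", "cx", "cy" (pixels), "extrinsics" (4x4, takes a point from camera to world coordinates). Camera axes: x right, y down, z forward; pixel columns grow to the right and rows downward; lengths in m; the calibration is good to about 2 mm. A picture is of the moment at which its call begins. There is no depth.
- job.sign_off(): hands the job in, once; it reports no verdict.
Trained networks look in the newest picture that a camera, given by its name, has taken for a name from the list of things; names that differ only in an ending like _2 or _b are one class to them, and where a whole thing is asked for, a point or a joint stands for the part that bears it (a point fixed in the world has none). Each returns a list of dicts, best first, with "p" (0 to 1); they miss things now and then, are a little off and sometimes report something else, mostly with a low value. They report only what shows in the picture. A call takes as long as a camera call. They do not tell look-alikes from the thing itself.
- nets.masks_of(camera, query): "mask" (420x560 bool, what is visible of it) and "point" ([row, column] in pixels, amid what is visible of it).
The state is a dict: "time_s": time; "qpos": joint angles; "qd": joint speeds; "joint_efforts": joint torques, N m; "eef_pos": TCP position; "orientation": TCP orientation; "contact_force": force on the tool from outside, world axes, zero at the start; "torque": the same for the moment, N m; "width": opening from 0.0 (shut) to 1.0 (fully open).
Only numpy, scipy, OpenCV 4.12 (cv2) and the standard library are available. Lean on these libraries where they do the work, as an engineer would, in place of code of your own. Each camera call takes 0.05 s, during which the arm holds its last target.

## Task

Shut off the measuring stand's air at the grey valve box on the bench: with the fingertips, push the cover plate aside (it has an upright rib to push on), all the way across onto the box's deck, without lifting or tipping it. Then push the valve handle that ends in a round disc a quarter turn clockwise, fully shut, so that it lies crosswise to its pipe. Leave the plain handle as it is and do not move anything else on the bench.

Things in the scene. Friction and masses are not known exactly. Their poses are not given: they have to be found in the camera images.
- valve_box: fixed grey valve box, 166 (x) x 420 (y) x 80 mm high; origin under its centre, turned up to 0.3 rad. -y half: open well (inside x -65..65, y -197..-7 mm, floor 12 mm up) with two valves; +y half: solid deck. Rim and deck top are level, 70 mm above the table. Guides 10 mm high along the long sides and end stops (inside y = +-204 mm) keep the cover on a straight path along y
- cover: loose aluminium cover plate, 150 (x) x 200 (y) x 6 mm, 0.3 to 0.65 kg; origin at the centre of its underside, axes as the box's. It lies on the rim, underside 70 mm above the table, over both valves, and slides along the box's y between the end stops: its centre from -104 to +104 mm in the box frame. At +104 it is against the deck's end stop, wholly on the deck
- rib_centre (a point): centre of the cover's upright push rib, which crosses the plate's middle: 100 mm along the box's x, 10 mm thick along y, from the plate's top (76 mm) to 98 mm above the table; this point is 87 mm above the table
- lever_disc (a joint): angle of the handle to be shut, which ends in a round disc: 0 = open, pointing along the box's -x, in line with its pipe; 1.571 = fully shut against its stop, pointing along the box's +y. It closes clockwise seen from above, starts at 0 to 0.6 and stays where it is left; about 5 N at the disc moves it
- disc_axis (a point): on the vertical turning axis of the handle with the disc, 53 mm above the table (half-way up the handle), axes as the box's. It may have either place in the well: y -152 or -67 mm in the box frame, both at x +28 mm
- disc_end (a point): centre of the disc at the end of the handle to be shut, 39 mm from its axis. Steel disc 26 mm diameter, 14 mm high (46 to 60 mm above the table), on a 12 mm wide bar of the same height; reach from axis 52 mm. Pipe and valve body beneath stay under 40 mm above the table
- lever_plain (a joint): angle of the other handle, which is to be left as it is: same direction and range; starts at 0 to 0.25
- plain_axis (a point): on the vertical turning axis of the other handle, 53 mm above the table; the other place in the well, 85 mm away along the box's y
- plain_end (a point): point on the other handle, 39 mm from its axis: a plain straight steel bar with a square end, 12 mm wide, 14 mm high, reach 52 mm, no disc
- gauge_weight: loose steel check weight, 40 mm diameter, 60 mm high, standing in front of the box; origin under its centre; leave alone
- seal_ring: loose blue seal ring, 90 mm across, 8 mm high, lying beyond the box's -y end; origin under its centre; leave alone
- sample_jar: loose small jar, 48 mm diameter, 65 mm high, behind the box; origin under its centre; leave alone
- screwdriver: loose screwdriver 170 mm long, lying behind the box; origin on its underside; leave alone
- mouse: loose computer mouse, 105 x 60 x 28 mm, beyond the box's +y end; origin under its centre; leave alone
- setting_disc: loose flat steel disc, 60 mm diameter, 12 mm high, in front of the box; origin under its centre; leave alone
- gauge_block: loose steel block, 30 x 35 x 40 mm high, behind the box; origin under its centre; leave alone
Mind the look-alikes: they are no part of the job. There is more than one size of the cover; the job needs the larger.

How it is judged:
On the way, in this order (a step that is already met when the one before it is completed fails the run):
1. the cover is slid aside onto the deck (y of cover in the frame of valve_box above 0.08 m and height (world z) of cover below 0.076 m), for 0.2 s.
2. the handle with the disc is pushed shut (value of joint lever_disc above 1.45 rad), for 0.2 s.
At the end, for the whole second after the job is handed in: The cover lies flat on the deck, its centre more than 80 mm to +y of the box's middle (within 24 mm of the end stop); the handle with the disc is past 1.45 rad (within 7 degrees of its stop) and at rest; the plain handle's end is within 10 mm and each bystander within 20 mm of where it was (all of step 1 and angle between cover's own z axis and vertical below 0.05 rad and value of joint lever_disc above 1.45 rad and distance of plain_end from where it was at the start of the episode below 0.01 m and linear speed of cover below 0.01 m/s and velocity of joint lever_disc between -0.05 and 0.05 rad/s and distance of each of gauge_weight, seal_ring, sample_jar, screwdriver, mouse, setting_disc, gauge_block from where it was at the start of the episode below 0.02 m); the robot touches nothing.
It fails at once if the cover is lifted (over 10 mm) or tipped (height (world z) of cover above 0.08 m or angle between cover's own z axis and vertical above 0.12 rad).
It fails at once if the plain handle is moved (distance of plain_end from where it was at the start of the episode above 0.015 m).
It fails at once if a bystander is moved or lifted (distance of any of gauge_weight, seal_ring, sample_jar, screwdriver, mouse, setting_disc, gauge_block from where it was at the start of the episode above 0.03 m).
It also fails if it takes over 51 s, if anything falls off the work surface, if the arm or the gripper's body presses on something with over 40 N, if the wrist force passes 120 N, or if a joint passes its speed limit or range.

## Working session

There is one attempt and no reset: what is moved stays moved. The work goes in short steps, Python scripts to look and compute and a shell command to move; the robot and the scene stay as the last step left them, time stands still between calls to the robot, and variables do not carry over. Pictures are saved under pics/ and viewed, and the job is handed in when it is done.

```bash
mkdir -p pics
cat > h.py <<'E'
import numpy as np,cv2
from station import sensors, viewer, job, nets, ctrl
def save(name,fn,crop=None,s=1):
    f=viewer.grab_frame(name); im=f["image"][:,:,::-1].copy()
    if crop: r0,r1,c0,c1=crop; im=im[r0:r1,c0:c1]
    if s!=1: im=cv2.resize(im,None,fx=s,fy=s,interpolation=cv2.INTER_CUBIC)
    cv2.imwrite("pics/"+fn,im); return f
def toplane(f,rc,z):
    T=np.array(f["extrinsics"]); d=T[:3,:3]@np.array([(rc[1]-f["cx"])/f["fx"],(rc[0]-f["cy"])/f["fy"],1])
    o=T[:3,3]; return o+d*(z-o[2])/d[2]
def proj(f,p):
    T=np.linalg.inv(np.array(f["extrinsics"])); q=T[:3,:3]@np.array(p)+T[:3,3]
    return np.array([f["cy"]+f["fy"]*q[1]/q[2],f["cx"]+f["fx"]*q[0]/q[2]])
E
python3 - <<'E'
from h import *
s=sensors.sense();print({k:np.round(v,3) for k,v in s.items()},ctrl.hold_point_z)
for c in("top","scene"):
    f=save(c,c+"0.png")
    print(c,np.round(f["extrinsics"],3).tolist(),f["fx"])
    for q in("valve_box","cover","rib_centre","gauge_weight","seal_ring","sample_jar","screwdriver","mouse","setting_disc","gauge_block"):
        for d in nets.masks_of(c,q)[:3]:
            print(q,round(d["p"],2),np.round(d["point"]),d["mask"].sum(),np.round(toplane(f,d["point"],0.08),3))
E
```

```text
{'time_s': np.float64(0.0), 'qpos': array([-1.267,  0.69 , -0.195,  1.566,  0.157,  0.903, -0.215]), 'qd': array([-0.   ,  0.001, -0.   , -0.001, -0.002,  0.001, -0.001]), 'joint_efforts': array([-0.0000e+00, -5.2757e+01, -1.2670e+00, -1.5342e+01, -5.3000e-02,
        7.0000e-03,  0.0000e+00]), 'eef_pos': array([0.166, 0.602, 0.238]), 'orientation': array([-1.478,  1.569, -1.748]), 'contact_force': array([-0.4  ,  0.269,  0.028]), 'torque': array([-0.006, -0.071,  0.021]), 'width': np.float64(1.001)} 0.0187
top [[0.016, -0.997, 0.069, 0.476], [-1.0, -0.016, 0.009, 0.033], [-0.008, -0.07, -0.998, 0.932], [0.0, 0.0, 0.0, 1.0]] 408.413545102337
valve_box 0.84 [197. 262.] 9299 [0.561 0.093 0.08 ]
cover 0.82 [196. 350.] 6681 [ 0.567 -0.091  0.08 ]
cover 0.69 [304. 397.] 2981 [ 0.345 -0.188  0.08 ]
cover 0.62 [138. 365.] 456 [ 0.689 -0.121  0.08 ]
rib_centre 0.87 [196. 352.] 6610 [ 0.567 -0.094  0.08 ]
rib_centre 0.8 [304. 397.] 3107 [ 0.345 -0.188  0.08 ]
gauge_weight 0.51 [259. 270.] 517 [0.432 0.075 0.08 ]
gauge_weight 0.49 [254. 347.] 271 [ 0.445 -0.086  0.08 ]
seal_ring 0.58 [180. 438
[... 489 characters left out ...]
53, 0.545], [0.0, 0.0, 0.0, 1.0]] 454.4228593952293
valve_box 0.62 [240. 293.] 13494 [ 0.634 -0.012  0.08 ]
cover 0.68 [234. 128.] 2176 [ 0.445 -0.235  0.08 ]
cover 0.59 [245. 229.] 5796 [ 0.579 -0.109  0.08 ]
rib_centre 0.7 [239. 129.] 2189 [ 0.462 -0.239  0.08 ]
rib_centre 0.62 [244. 229.] 5917 [ 0.578 -0.108  0.08 ]
gauge_weight 0.5 [220. 195.] 87 [ 0.475 -0.118  0.08 ]
seal_ring 0.83 [339. 160.] 971 [ 0.703 -0.291  0.08 ]
seal_ring 0.23 [284. 325.] 628 [ 0.75  -0.043  0.08 ]
sample_jar 0.89 [312. 259.] 1361 [ 0.739 -0.157  0.08 ]
screwdriver 0.57 [261. 359.] 684 [0.742 0.039 0.08 ]
mouse 0.62 [242. 293.] 13258 [ 0.638 -0.015  0.08 ]
gauge_block 0.72 [282. 325.] 635 [ 0.748 -0.04   0.08 ]
```

View pics/top0.png

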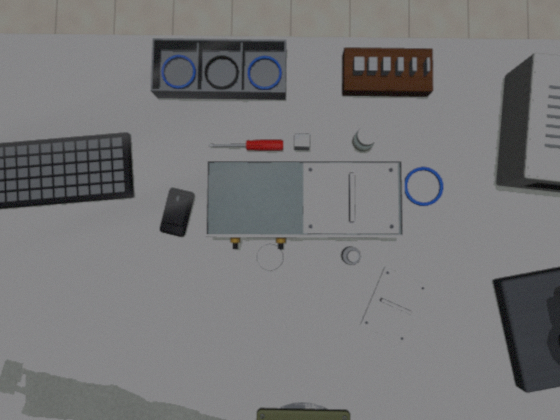

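View pics/scene0.png

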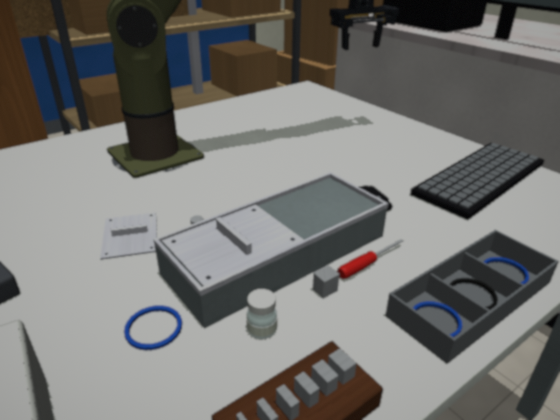

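Run:
```python
from h import *
f=save("top","crop1.png",(150,260,190,440),3)
for q,name in(("cover","c"),("valve_box","b")):
    d=nets.masks_of("top",q)[0]
    m=d["mask"].astype(np.uint8)
    c=max(cv2.findContours(m,0,2)[0],key=cv2.contourArea)
    z=.076 if q=="cover" else .075
    w=np.array([toplane(f,(p[0][1],p[0][0]),z)[:2] for p in c],np.float32)
    (ce,sz,a)=cv2.minAreaRect(w); print(q,ce,sz,a,np.round(cv2.boxPoints((ce,sz,a)),3).tolist())
```

```text
cover (0.3430236876010895, -0.18426670134067535) (0.09985209256410599, 0.13222526013851166) 66.64188385009766 [[0.2630000114440918, -0.20399999618530273], [0.3840000033378601, -0.25600001215934753], [0.42399999499320984, -0.16500000655651093], [0.3019999861717224, -0.1120000034570694]]
valve_box (0.5518993139266968, 0.004764050245285034) (0.19111408293247223, 0.42376819252967834) 1.170278787612915 [[0.4519999921321869, 0.2150000035762787], [0.460999995470047, -0.20900000631809235], [0.6520000100135803, -0.20499999821186066], [0.6430000066757202, 0.21899999678134918]]
```

View pics/crop1.png

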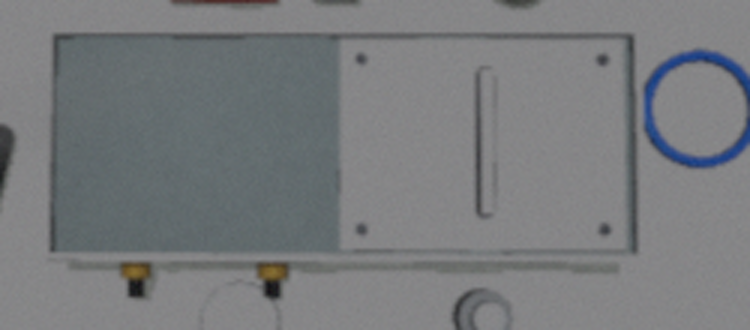

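Run:
```python
from h import *
f=viewer.grab_frame("top")
d=[e for e in nets.masks_of("top","cover") if e["mask"].sum()>5000][0]
m=d["mask"].astype(np.uint8)
c=max(cv2.findContours(m,0,2)[0],key=cv2.contourArea)
w=np.array([toplane(f,(p[0][1],p[0][0]),.076)[:2] for p in c],np.float32)
print(cv2.minAreaRect(w))
# deck/cover corners read from crop later; rib & deck edges
im=f["image"].astype(int)
print(im[196,335:365].sum(1)//3)
for r in(170,185,200,215,230): print(r,im[r,296:312].sum(1)//3, im[r,202:214].sum(1)//3,im[r,395:408].sum(1)//3)
for c_ in(220,260,300,330,380):print(c_,im[155:172,c_].sum(1)//3,im[228:245,c_].sum(1)//3)
```

```text
((0.5633304119110107, -0.0926767960190773), (0.19866953790187836, 0.15124297142028809), 89.84563446044922)
[134 134 134 134 134 134 133 130 134 133 135 134 132 105  73 106 131 135
 132 126 123 133 132 135 133 131 134 135 132 135]
170 [105 105 106 107 105 108 109 124 132 132 133 132 116  88  79  92] [132 131 132 133 131 112  76  85 102 104 101 102] [135 132 124 110  91  76 103 131 135 133 132 135 132]
185 [103 104 102 103 104 103 110 121 133 134 134 135 136 134 133 135] [128 130 131 131 127 107  92 104 106 103 104 103] [131 133 130 115 101  82  88 120 131 116  92  85 111]
200 [103 104 104 103 103 104 111 123 134 133 136 133 134 131 135 133] [132 133 133 131 124  97  87 101 104 102 101 103] [132 134 130 120  99  84  80 111 133 134 133 135 133]
215 [100 103 103 104 103 105 108 123 131 134 131 136 133 134 133 134] [132 132 136 133 114  88  90 100 103  99 100  99] [136 134 132 123 106  90  77 106 131 136 133 131 131]
230 [107 105 104 102 104 105 110 121 133 135 132 135 132 136 134 136] [135 133 134 132 107  71  83  98  96 101 100  97] [135 133 132 124 109  93  76  99 130 133 133 133 135]
220 [136 135 133 134 130 131  93  95 102 101 100 103 104 106 106 105 105] [101 104 100 100  99 103 124 136 130 115 106 111 125 132 133 133 132]
260 [132 133 131 134 130 127  95  81  99 104 108 106 109 108 108 107 106] [104 103 104 104 104 104 121 131 132 106 106 111 128 133 133 134 135]
300 [132 133 133 135 132 131  95  76  95 103 106 105 105 107 105 105 104] [103 103 104 102 104 104 113 127 132 121 111 108 108 125 132 133 135]
330 [135 131 134 133 132 129  98 107 128 135 132 133 133 132 133 133 134] [132 134 134 131 132 114 122 130 133 109 104 108 128 132 135 134 131]
380 [136 134 132 133 134 131 100  98 122 135 135 134 133 131 131 132 134] [133 134 133 134 131 113 117 128 134 122 112 106 119 130 131 131 131]
```

Run:
```python
from h import *
from scipy.spatial.transform import Rotation as R
s=sensors.sense();print(s["time_s"],np.round(R.from_euler("xyz",s["orientation"]).as_matrix(),3))
f=viewer.grab_frame("top")
g=lambda r,c,z:np.round(toplane(f,(r,c),z),4)
print("rib",g(173,353,.098),g(196,352.7,.098),g(221,353,.098))
print("box L",g(170,207.5,.08),g(230,206.5,.08),"R",g(196,402,.08),"front/back",g(234.5,220,.08),g(234.5,380,.08),g(160.5,220,.08),g(160.5,380,.08))
print("seam",g(196,303,.073))
print("rib mask",[ (e["p"],e["point"],e["mask"].sum()) for e in nets.masks_of("top","rib_centre")])
```

```text
1.35 [[ 0.     0.267  0.964]
 [ 0.     0.964 -0.267]
 [-1.     0.    -0.   ]]
rib [ 0.6119 -0.0941  0.098 ] [ 0.5644 -0.0937  0.098 ] [ 0.5132 -0.0945  0.098 ]
box L [0.6167 0.2095 0.08  ] [0.4904 0.2079 0.08  ] R [ 0.5679 -0.1993  0.08  ] front/back [0.4814 0.1794 0.08  ] [ 0.4868 -0.1534  0.08  ] [0.6373 0.1837 0.08  ] [ 0.6422 -0.1534  0.08  ]
seam [0.5654 0.0073 0.073 ]
rib mask [(0.76, [196.9, 351.8], np.int64(6777)), (0.67, [304.6, 398.8], np.int64(3102))]
```

```bash
python3 -m handwheel '[[[3,-2,0,0],[4,-3,0,-0.1],[4,-3,0,-0.1],[4,-3,0,-0.1],[4,-3,0,-0.1],[4,-3,0,-0.1],[4,-3,0,-0.1],[4,-3,0,-0.1],[3,-3,0,-0.1],[0,0,0,-0.1],[0,0,0,0]]]' -1
```

```text
time_s: 2.55
eef_pos: [0.5076, 0.3411, 0.2387]
orientation: [0.496, 1.57, -0.677]
contact_force: [-0.1, 0.8, 0.3]
width: 0.027
```

```bash
python3 -m handwheel '[[[2,-4,0,-0.1],[2,-4,0,-0.1],[1,-4,0,-0.1],[0,-4,0,-0.1],[0,-4,0,0],[0,-4,0,0],[0,-4,0,0],[0,-4,0,0],[0,-4,0,0],[0,-4,0,0],[0,0,0,0]]]'
python3 - <<'E'
from h import *
from scipy.spatial.transform import Rotation as R
s=sensors.sense();M=R.from_euler("xyz",s["orientation"]).as_matrix();print(s["time_s"],s["eef_pos"],"jaw ang",np.arctan2(M[1,1],M[0,1]),"q",np.round(s["qpos"],2))
E
```

```text
time_s: 3.65
eef_pos: [0.556, -0.0636, 0.2391]
orientation: [0.056, 1.567, -1.519]
contact_force: [-0.3, 0.1, 0.0]
width: 0.007
3.65 [ 0.55597579 -0.06358761  0.23905149] jaw ang -0.003977903097172547 q [-0.02  0.6   0.09  1.78 -0.06  0.77  0.09]
```

```bash
python3 -m handwheel '[[[0.7,-3,0,0.015],[0,-3,0,0],[0,0,-4,0],[0,0,-4,0],[0,0,-3,0],[0,0,-2,0],[0,0,-1,0],[0,0,-1,0],[0,0,0,0],[0,0,0,0]]]'
python3 - <<'E'
from h import *
save("scene","s2.png",(140,340,100,400),2.5)
E
```

```text
time_s: 4.65
eef_pos: [0.5642, -0.1173, 0.0895]
orientation: [1.577, 1.569, 0.023]
contact_force: [-0.3, -0.0, -0.2]
width: 0.001
```

View pics/s2.png

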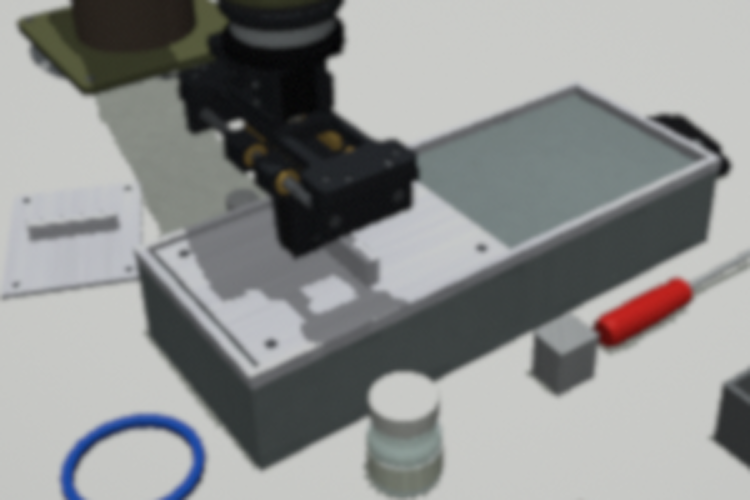

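```bash
python3 -m handwheel '[[[0,0.5,-0.4,0],[0,0.5,0,0],[0,1,0,0],[0,1,0,0],[0,1.5,0,0],[0,1.5,0,0],[0,1.5,0,0],[0,1.5,0,0],[0,1.5,0,0],[-0.1,1.5,0,0],[0,1.0,0,0]]]'
```

```text
time_s: 5.8
eef_pos: [0.5624, 0.0143, 0.0849]
orientation: [3.106, 1.57, 1.552]
contact_force: [1.4, -4.9, 2.9]
width: 0.006
```

```bash
python3 -m handwheel '[[[0,1.5,0,0],[0,1.5,0,0],[0,1,0,0],[-0.1,1,0,0],[0,0.5,0,0],[0,0,0,0]]]'
python3 - <<'E'
from h import *
save("scene","s3.png",(100,340,100,420),2.4)
E
```

```text
time_s: 6.4
eef_pos: [0.5613, 0.069, 0.0846]
orientation: [-2.832, 1.57, 1.898]
contact_force: [-0.2, -1.7, 1.8]
width: 0.005
```

View pics/s3.png

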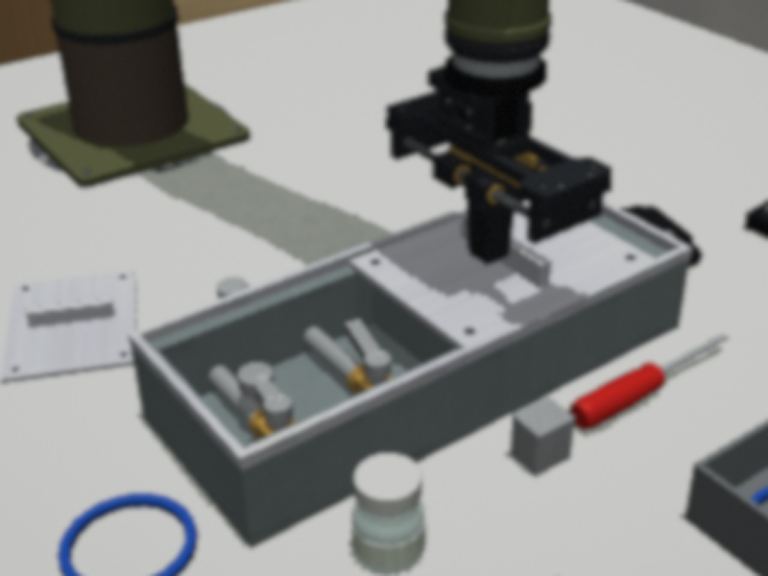

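The cover is mostly across, its rib at crop (530,260). The disc handle (265,385 in the crop) is at the −y place and the plain one (365,345) at the other.

```bash
python3 -m handwheel '[[[0,0.7,0,0],[0,0.7,0,0],[0,0.5,0,0],[0,0.3,0,0],[0,0.3,0,0],[0,0,0,0]]]'
```

```text
time_s: 7.05
eef_pos: [0.5613, 0.0935, 0.0845]
orientation: [-2.737, 1.57, 1.992]
contact_force: [-0.8, -1.1, -0.6]
width: 0.001
```

```bash
python3 -m handwheel '[[[0,0.2,0,0],[0,0.2,0,0],[0,0.2,0,0],[0,0,0,0]]]'
```

```text
time_s: 7.45
eef_pos: [0.5609, 0.0949, 0.0846]
orientation: [-0.351, 1.566, -1.909]
contact_force: [-1.1, -8.2, 0.4]
width: 0.005
```

```bash
python3 -m handwheel '[[[0,-1,0,0],[0,-1,0,0],[0,0,3,0],[0,0,4,0],[0,0,4,0],[0,3,2,0],[0,4,0,0],[0,4,0,0],[0,4,0,0],[0,0,0,0]]]'
python3 - <<'E'
from h import *
f=save("top","t4.png",(140,270,190,420),3.4)
f=save("scene","s4.png",(180,340,130,300),4)
for c in("top","scene"):
  f=viewer.grab_frame(c)
  for q in("cover","lever_disc","disc_axis","disc_end","lever_plain","plain_end","plain_axis"):
    for d in nets.masks_of(c,q)[:3]:
      print(c,q,round(d["p"],2),np.round(d["point"]),d["mask"].sum(),np.round(toplane(f,d["point"],0.06),3))
E
```

```text
time_s: 8.45
eef_pos: [0.5601, 0.2377, 0.2145]
orientation: [-3.122, 1.563, 1.618]
contact_force: [-0.3, 0.5, -0.7]
width: 0.007
top cover 0.9 [197. 252.] 6625 [0.562 0.116 0.06 ]
top cover 0.81 [300. 396.] 3160 [ 0.349 -0.19   0.06 ]
top cover 0.36 [195. 336.] 517 [ 0.571 -0.063  0.06 ]
top lever_disc 0.73 [198. 372.] 258 [ 0.566 -0.141  0.06 ]
top lever_disc 0.46 [174. 435.] 318 [ 0.619 -0.276  0.06 ]
top disc_axis 0.84 [193. 372.] 610 [ 0.575 -0.14   0.06 ]
top disc_axis 0.7 [198. 253.] 6749 [0.561 0.114 0.06 ]
top disc_axis 0.27 [172. 414.] 472 [ 0.622 -0.231  0.06 ]
top disc_end 0.76 [199. 371.] 280 [ 0.562 -0.138  0.06 ]
top lever_plain 0.72 [195. 256.] 6764 [0.567 0.107 0.06 ]
top lever_plain 0.44 [196. 333.] 170 [ 0.567 -0.057  0.06 ]
top lever_plain 0.18 [199. 346.] 8411 [ 0.561 -0.086  0.06 ]
top plain_end 0.68 [191. 335.] 174 [ 0.578 -0.062  0.06 ]
top plain_end 0.4 [195. 258.] 6784 [0.567 0.104 0.06 ]
top plain_axis 0.98 [193. 334.] 538 [ 0.574 -0.059  0.06 ]
scene cover 0.9 [210. 315.] 4220 [0.556 0.105 0.06 ]
scene cover 0.71 [234. 128.] 2133 [ 0.417 -0.228  0.06 ]
scene lever_disc 0.63 [263. 210.] 328 [ 0.58  -0.147  0.06 ]
scene disc_axis 0.66 [264. 207.] 627 [ 0.58  -0.153  0.06 ]
scene plain_end 0.66 [249. 251.] 254 [ 0.588 -0.069  0.06 ]
scene plain_axis 0.58 [248. 248.] 609 [ 0.584 -0.074  0.06 ]
```

View pics/t4.png

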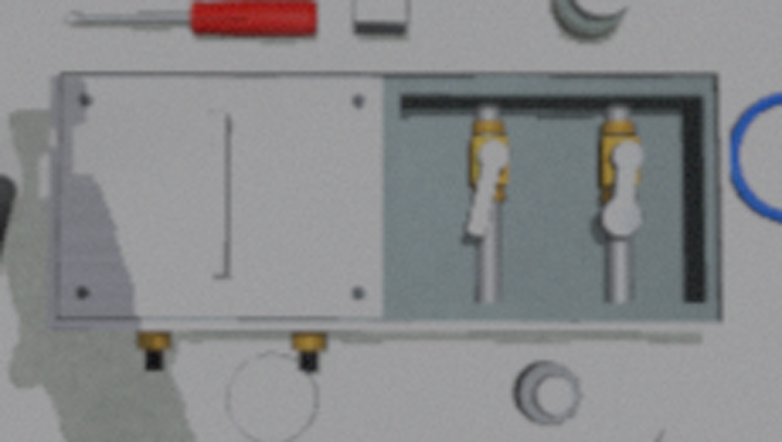

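View pics/s4.png

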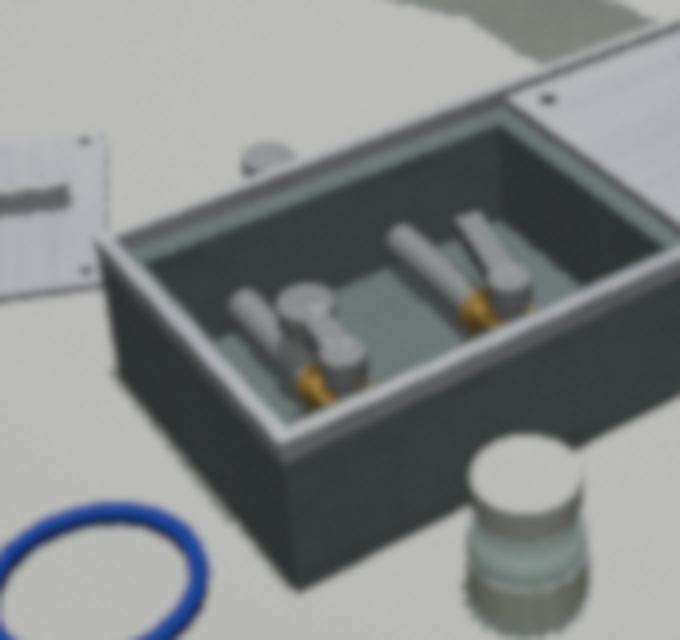

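The top crop shows two handles. One has a round disc at (621,215), which is full-picture (row 203, col 373), with its hub at (627,157). The other is a plain square-ended bar at (478,230), full-picture (208, 331). The first matches the description, since it ends in a disc, and both crops confirm it.

Run:
```python
from h import *
f=viewer.grab_frame("top")
g=lambda x,y,z:np.round(toplane(f,(140+y/3.4,190+x/3.4),z)[:2],4)
a=g(627,157,.06);e=g(621,215,.06);print("axis",a,"disc",e,e-a,"pl axis",g(491,155,.06),"pl end tip",g(478,233,.06))
print("well wall -y",g(703,200,.07),"rim out",g(719,200,.08),"cover edge",g(384,200,.076))
b=np.array([.5625,.005]);y=.012
R_=np.array([[np.cos(y),-np.sin(y)],[np.sin(y),np.cos(y)]])
for p in([.028,-.152],[.028,-.067],[-.065,-.197],[.065,-.007]):print(p,b+R_@p)
```

```text
axis [ 0.5903 -0.1458] disc [ 0.5535 -0.1421] [-0.0368  0.0037] pl axis [ 0.5903 -0.0601] pl end tip [ 0.5408 -0.0524]
well wall -y [ 0.5628 -0.191 ] rim out [ 0.5619 -0.1982] cover edge [0.5592 0.0075]
[0.028, -0.152] [ 0.59232194 -0.14665306]
[0.028, -0.067] [ 0.59130196 -0.06165918]
[-0.065, -0.197] [ 0.49986862 -0.1927658 ]
[0.065, -0.007] [ 0.62757932 -0.00121951]
```

```bash
python3 -m handwheel '[[[0,-4,0,0],[-0.3,-4,0,0],[-0.3,-4,0,0],[0,-4,0,0],[0,-4,0,0],[0,-4,0,0],[0,-4,0,0],[0,-4,0,0],[0,-4,0,0],[0,-3,0,0],[0,0,0,0]]]';python3 -m handwheel '[[[0,-1,-3,0],[0,0,-3,0],[0,0,-3,0],[0,0,0,0],[0,0,0,0]]]'
python3 - <<'E'
from h import *
from scipy.spatial.transform import Rotation as R
s=sensors.sense();M=R.from_euler("xyz",s["orientation"]).as_matrix();print(s["time_s"],s["eef_pos"],"jaw ang",np.arctan2(M[1,1],M[0,1]),"q",np.round(s["qpos"],2))
save("wrist","w5.png"); save("scene","s5.png",(140,340,100,360),2.8)
E
```

```text
time_s: 10.5
eef_pos: [0.5547, -0.1682, 0.215]
orientation: [0.098, 1.566, -1.465]
contact_force: [-1.1, 0.3, -0.0]
width: 0.004
time_s: 11.0
eef_pos: [0.5557, -0.1708, 0.125]
orientation: [-2.495, 1.57, 2.234]
contact_force: [-0.4, -0.0, 0.6]
width: 0.006
11.0 [ 0.55574254 -0.17077116  0.1249557 ] jaw ang 0.01689171353273101 q [ 0.17  0.79  0.08  1.81 -0.11  0.55  0.34]
```

View pics/w5.png

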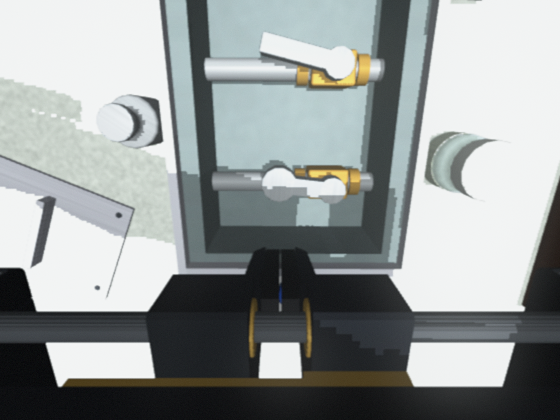

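View pics/s5.png

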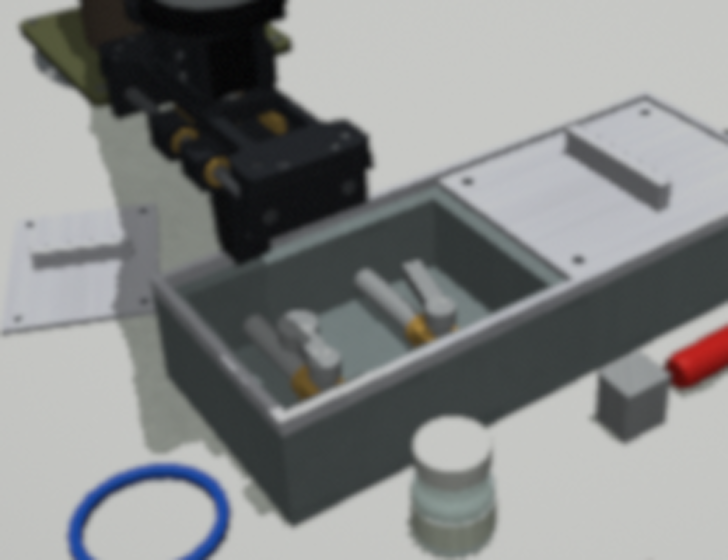

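The wrist view shows the disc at (row 183, col 280), straight ahead of the shut fingers (col 280). The hub is at (188, 330) and the plain handle is clear above at (50, 300). I'll refine the positions from this view.

Run:
```python
from h import *
f=viewer.grab_frame("wrist")
g=lambda c,r,z:np.round(toplane(f,(r,c),z)[:2],4)
a=g(331,189,.06);e=g(279,183,.06);print("axis",a,"disc",e,"r",np.linalg.norm(e-a),"pl axis",g(341,62,.06),"pl end",g(263,45,.06))
print("well wall -y rim inner", g(300,261,.07),"floor corner line",g(300,226,.012))
A=np.array([.591,-.1465])
for th in np.arange(0.0,1.65,.15):
    u=np.array([-np.cos(th),np.sin(th)]);t=np.array([np.sin(th),np.cos(th)])
    print(round(th,2),np.round(A+.039*u-.022*t,4))
```

```text
axis [ 0.5935 -0.1449] disc [ 0.5554 -0.141 ] r 0.038299086150977574 pl axis [ 0.5943 -0.0605] pl end [ 0.5438 -0.0514]
well wall -y rim inner [ 0.5721 -0.1986] floor corner line [ 0.5757 -0.1924]
0.0 [ 0.552  -0.1685]
0.15 [ 0.5492 -0.1624]
0.3 [ 0.5472 -0.156 ]
0.45 [ 0.5463 -0.1493]
0.6 [ 0.5464 -0.1426]
0.75 [ 0.5475 -0.136 ]
0.9 [ 0.5495 -0.1296]
1.05 [ 0.5525 -0.1236]
1.2 [ 0.5564 -0.1181]
1.35 [ 0.561  -0.1133]
1.5 [ 0.5663 -0.1092]
```

```bash
python3 -m handwheel '[[[0,-0.3,0,0],[0,0,-2,0],[0,0,-1,0],[0,0,-1,0],[0,0,0,0],[0,0,0,0]]]'; python3 -m handwheel '[[[0,0,-1,0],[0,0,-1,0],[0,0,-1,0],[0,0,-0.5,0],[0,0,0,0],[0,0,0,0]]]'
```

```text
time_s: 11.75
eef_pos: [0.5556, -0.1746, 0.0848]
orientation: [-2.379, 1.571, 2.349]
contact_force: [0.7, -0.5, -0.0]
width: 0.002
time_s: 12.35
eef_pos: [0.5556, -0.1746, 0.0496]
orientation: [-1.662, 1.571, 3.067]
contact_force: [-0.0, 0.1, 1.1]
width: 0.005
```

```bash
python3 -m handwheel '[[[-0.2,0.4,0,-0.06],[-0.2,0.4,0,-0.06],[-0.14,0.47,0,-0.05],[-0.1,0.32,0,-0.075],[-0.1,0.32,0,-0.075],[-0.05,0.33,0,-0.075],[-0.04,0.34,0,-0.075],[0,0.33,0,-0.075],[0.01,0.34,0,-0.075],[0.05,0.33,0,-0.075],[0.06,0.33,0,-0.075],[0,0,0,0]]]'
python3 - <<'E'
from h import *
save("top","t6.png",(140,270,290,420),4.4);save("wrist","w6.png")
E
```

```text
time_s: 13.55
eef_pos: [0.5477, -0.1369, 0.0501]
orientation: [0.424, 1.569, -1.903]
contact_force: [-2.2, -4.3, 1.7]
width: 0.005
```

View pics/w6.png

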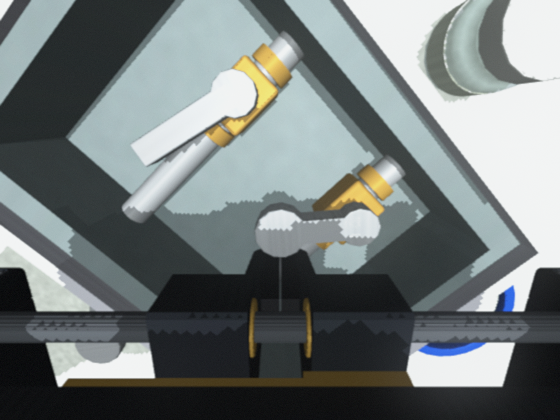

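The handle is following: disc at (280,230), hub at (360,228), about 0.75 rad. The plain handle is untouched. I'll carry on along the arc.

```bash
python3 -m handwheel '[[[0.1,0.32,0,-0.075],[0.1,0.32,0,-0.075],[0.15,0.3,0,-0.075],[0.15,0.3,0,-0.075],[0.2,0.27,0,-0.075],[0.2,0.28,0,-0.075],[0.23,0.24,0,-0.075],[0.23,0.24,0,-0.075],[0.26,0.2,0,-0.075],[0.27,0.2,0,-0.075],[0.2,0.1,0,-0.06],[0,0,0,0]]]'
python3 - <<'E'
from h import *
save("wrist","w7.png")
E
```

```text
time_s: 14.85
eef_pos: [0.5683, -0.1063, 0.0496]
orientation: [-0.745, 1.567, 2.405]
contact_force: [-4.3, 2.1, 4.1]
width: 0.005
```

View pics/w7.png

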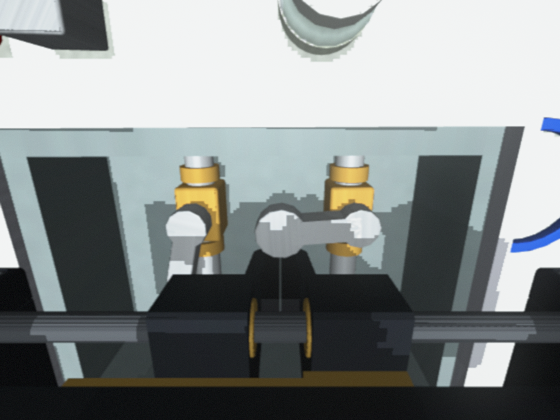

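Nearly crosswise now. I'll press +x until it meets its stop.

```bash
python3 -m handwheel '[[[0.2,-0.1,0,0],[0.2,0,0,0],[0.2,0,0,0],[0.1,0,0,0],[0,0,0,0],[0,0,0,0]]]'
```

```text
time_s: 15.5
eef_pos: [0.5713, -0.1058, 0.049]
orientation: [-0.603, 1.559, 2.548]
contact_force: [-11.4, 4.3, 8.0]
width: 0.006
```

```bash
python3 -m handwheel '[[[0.2,-0.1,0,0],[0.2,-0.1,0,0],[0,0,0,0],[0,0,0,0]]]'
```

```text
time_s: 15.9
eef_pos: [0.5716, -0.1059, 0.0486]
orientation: [-0.578, 1.55, 2.573]
contact_force: [-17.9, 6.6, 14.4]
width: 0.006
```

Hard stop reached: 18 N with no further motion. I'll back off, rise and check.

```bash
python3 -m handwheel '[[[-0.5,0.1,0,0],[-1,0,0,0],[-1,0,0,0],[-0.3,0,0,0],[0,0,2,0],[0,0,4,0],[0,0,5,0],[0,0,5,0],[0,4,0,0],[0,5,0,0],[0,5,0,0],[0,5,0,0]]]';python3 -m handwheel '[[[0,5,0,0],[0,5,0,0],[0,5,0,0],[0,0,0,0],[0,0,0,0]]]'
python3 - <<'E'
from h import *
f=save("top","t8.png",(120,270,150,450),2.6)
save("scene","s8.png",(100,360,90,440),2.2)
g=lambda x,y,z:toplane(f,(120+y/2.6,150+x/2.6),z)[:2]
for q in("cover","disc_end","plain_end","gauge_weight","seal_ring","sample_jar","screwdriver","mouse","setting_disc","gauge_block"):
    print(q,[(round(d["p"],2),np.round(d["point"]).tolist()) for d in nets.masks_of("top",q)[:2]])
E
```

```text
time_s: 17.1
eef_pos: [0.553, 0.082, 0.2102]
orientation: [-2.97, 1.568, 0.179]
contact_force: [-0.5, -0.3, 1.1]
width: 0.005
time_s: 17.6
eef_pos: [0.5525, 0.2316, 0.2095]
orientation: [2.98, 1.57, -0.152]
contact_force: [-0.9, -0.6, 0.3]
width: 0.006
cover [(0.96, [305.0, 395.0]), (0.84, [198.0, 262.0])]
disc_end [(0.62, [186.0, 364.0])]
plain_end [(0.5, [193.0, 332.0])]
gauge_weight [(0.78, [253.0, 350.0])]
seal_ring [(0.58, [197.0, 434.0])]
sample_jar [(0.6, [139.0, 364.0])]
screwdriver [(0.7, [147.0, 262.0])]
mouse [(0.63, [226.0, 175.0])]
setting_disc [(0.79, [258.0, 269.0])]
gauge_block [(0.52, [141.0, 302.0])]
```

View pics/t8.png

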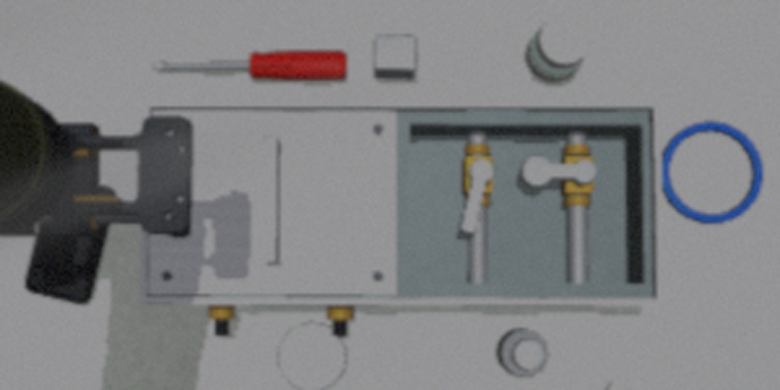

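View pics/s8.png

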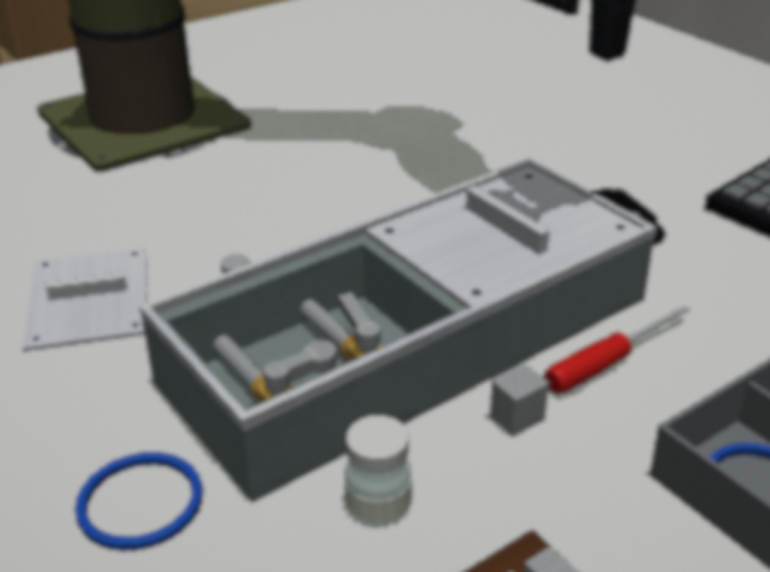

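The disc handle lies crosswise (disc at crop (537,171), hub (584,171)), at right angles to its pipe. The plain handle, weight, ring, jar, block and screwdriver look unmoved, and the cover is flat on the deck.

```bash
python3 -c "
from station import job,sensors
print(sensors.sense()['contact_force']);print(job.sign_off())"
```

```text
[ 0.01610888  0.94202799 -0.05424417]
the job is handed in; nothing more can be done
None
```

The air is shut off and the job is handed in, at about 18 s of the 51 s allowed; the sign-off gave no verdict.

- **Cover:** I pushed the larger cover plate by its rib onto the deck until it met the end stop. It stopped moving, with about 8 N on the tool. In the last pictures it lies flat.
- **Disc handle:** I pushed it clockwise along its arc onto its stop, where it stopped moving at about 18 N. The last pictures show it at right angles to its pipe.
- **Other things:** The plain handle, weight, ring, jar, screwdriver, block and setting disc look as they did before. In the last top picture the arm hid most of the mouse. I did not go near it at low height, and what shows of it in the last scene picture looks the same.
- **Touching:** The gripper was clear of everything, with a measured force of about 1 N, which is the noise level.
- **Disagreements:** The network points for the ring and the mouse in the last top picture were 14 to 17 pixels from the first ones. For the ring the picture itself showed no shift, so I took it as partial masks. For the mouse the arm hides most of it.

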